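# Show the walnut incense holder from the half-opening display case

### The job

A customer would like a closer look at the dark incense holder in the countertop display case. Slide the knobbed glass pane fully open to its stop, then take hold of the dark holder, tilt its upturned tip up through the open half and draw it out from under the fixed glass without levering it against the glass or the case and without disturbing the light holder or anything else on the counter. Finish while still holding it in the gripper: level, still, its middle over the middle of the grey pad, every part of it at least 12 cm above the counter.

Things in the scene. Friction and masses are not known exactly. Their poses are not given: they have to be found in the camera images.
- case: wooden display case, brass corners, fixed; outside 244 (x) x 334 (y) x 78 mm high, walls 12 mm, inside 220 x 310 mm, grey lining with its top 10 mm above the counter. Origin: centre of underside; own y along its length. Two glass panes roof it; only the -y half can be opened: a mouth of 220 x 155 mm from own y = 0 (edge of the fixed pane) to the end wall's inside at y = -155 (wall top 78 mm high)
- fixed_pane: fixed 4 mm glass pane over the +y half of the case (case y 0 to 155), underside 66 mm and top 70 mm above the counter, greenish edge at y = 0. Origin and axes are those of the case
- pane (a joint): sliding 4 mm glass pane, 71.5 to 75.5 mm above the counter: 0 = shut over the -y half, 0.155 m = fully open at its stop, right above the fixed pane; it grows as the pane moves along the case's own +y. Starts shut or open up to 0.05. Rubs with about 1.5 N (more when moved fast) and stays where it is left
- pane_knob (a point): upright brass knob in the middle of the sliding pane, 14 mm diameter at the neck and 18 mm at the head, standing 27 mm above the glass, its top at 102.5 mm above the counter; this point is on its axis 10 mm below its top, moves with the pane, has the case's axes
- boat_dark: the holder wanted: dark wooden strip 270 long, 34 wide, 10 mm thick, about 70 g, black groove on top, lying flat on the lining. Origin: underside, middle of length and width (near the centre of mass); own y along its length, z up. From y = -95 mm to the -y end it bends up 20 degrees (upturned tip); flat to the tail at y = +135. Starts with the tip in the -y half of the case, tail under the fixed pane
- boat_dark_tip (a point): upturned end of the dark holder, own y = -134 mm, 20 mm above its underside plane
- boat_dark_tail (a point): flat tail end of the dark holder, own y = +135 mm, at mid thickness (5 mm)
- boat_light: the same holder in pale wood, lying beside the dark one in the case (which of the two is nearer the robot varies); to be left alone
- pad: thin felt presentation pad, grey with a blue border, 150 (x) x 200 (y) x 4 mm, fixed flat on the counter beside the -y end of the case. Origin: centre of its underside
- candle_green: green jar candle with gold lid, diameter 76 mm, 88 mm high, standing behind the case; origin at centre of its foot; leave alone
- candle_amber: amber jar candle with gold lid, same size, origin alike; leave alone
- diffuser: reed diffuser: round glass bottle diameter 73 mm, wooden ball to 108 mm, thin black reeds to 235 mm; origin at centre of its foot; leave alone
Mind the look-alikes: they are no part of the job. There is more than one size of the pad; the one meant has the size given above.

How it is judged:
On the way, in this order (a step that is already met when the one before it is completed fails the run):
1. the sliding pane is fully open (within 8 mm of its stop) (value of joint pane above 0.147 m), for 0.2 s.
2. the dark holder, in the fingers, is tilted through the mouth: its tip above the case's rim while its tail is still below the glass (height (world z) of boat_dark_tip above 0.085 m and height (world z) of boat_dark_tail below 0.066 m and contact force between boat_dark and the fingers above 0.5 N), for 0.1 s.
At the end, for the whole second after the job is handed in: The dark holder is in the fingers, touching nothing else: both ends over 12 cm above the counter, level within 0.2 rad, its middle within 70 mm of the pad centre in plan, slower than 0.03 m/s. Light holder within 15 mm, candles and diffuser within 30 mm, of their starts (height (world z) of each of boat_dark_tip, boat_dark_tail above 0.12 m and angle between boat_dark's own z axis and vertical below 0.2 rad and horizontal distance between boat_dark and pad below 0.07 m and contact force between boat_dark and the fingers above 0.5 N and contact force between boat_dark and case below 0.1 N and linear speed of boat_dark below 0.03 m/s and angular speed of boat_dark below 0.2 rad/s and distance of boat_light from where it was at the start of the episode below 0.015 m and distance of each of candle_green, candle_amber, diffuser from where it was at the start of the episode below 0.03 m and contact force between boat_dark and candle_green below 0.1 N and contact force between boat_dark and candle_amber below 0.1 N and contact force between boat_dark and diffuser below 0.1 N); the arm keeps its last pose, push and grip.
It fails at once if the dark holder is pressed or levered against the case or its glass with more than 20 N (contact force between boat_dark and case above 20 N).
It fails at once if the light holder is moved by more than 15 mm (distance of boat_light from where it was at the start of the episode above 0.015 m).
It fails at once if a candle or the diffuser is moved by more than 30 mm or tipped (distance of any of candle_green, candle_amber, diffuser from where it was at the start of the episode above 0.03 m or angle between any of candle_green, candle_amber, diffuser's own z axis and vertical above 0.3 rad).
It also fails if it takes over 66 s, if anything falls off the work surface, if the arm or the gripper's body presses on something with over 40 N, if the wrist force passes 120 N, or if a joint passes its speed limit or range.

### The arm

A 6-joint arm with a two-finger parallel gripper is mounted at the origin on the work surface. World frame = base frame: x ahead of the robot, y to its left, z up, the work surface at z = 0. Lengths are in m, angles in rad, forces in N, time in s.
With the tool pointing down it reaches from about 0.25 to 0.725 m from the base axis. Payload 4 kg.
Tool frame: the origin (TCP) lies at the very end of the fingers, on their centre line; the grasp point (between the pads) lies 19 mm behind it; z points along the fingers, y is the line along which they close (so a half turn about z gives the same grasp; the last joint's range is limited). The gripper opens to 85 mm and grips with 20 to 120 N. Pads are 22 mm wide; open, the fingers measure 114 mm over their backs; the gripper's body (76 mm by 85 mm) begins 54 mm behind the grasp point. The pads swing forward as they close: fully open they stand 13 mm farther back than shut.
Start: joints at [-1.236, 0.241, 0.005, 1.335, 0, 1.571], TCP at [0.164, -0.472, 0.199] pointing down, gripper open.
Joint ranges: [-2.72, 2.72], [-1.05, 1.87], [-1.09, 1.28], [-1.99, 2.15], [-1.42, 1.44], [-3.14, 3.14]. Speed limits (rad/s): [2.79, 2.79, 3.14, 3.14, 3.14, 3.14].

### API

Orientations are given as a unit quaternion [x, y, z, w].
In Python, from workcell import bot, vision, workorder, boxes_of gives the robot as it stands.
- The arm moves only by the tool send_rows, never from a script. Its argument "motion" is text: rows parted by semicolons, each of 5 numbers parted by spaces: the closure, from -1 (fully open) to 1 (shut), so that 0 is half open, then the shift along the tool's x, y, z in cm, then the turn about the tool's z in rad. In form: claw x y z twist; .... A call has 1 to 5 rows; each row is the pose to reach, as a shift and turn from the pose commanded when the call began, along the tool's axes at that moment; what a row does not reach only later rows make up. A row lasts 1/10 s, in which the tool goes at most 50 mm and 8.59 degrees, less where a joint would pass 70% of its speed; a pose out of reach is approached as far as the arm can. A call with a gripper value outside its range is refused whole. The fingers move at their own pace and stop on an object; the grip force is fixed at half the most. Time passes only in rows, so rows that repeat a pose let the fingers close. It gives the time, the measured TCP pose, the force, the opening and the grip force at its end, in the units of the state.
- bot.get_obs(): the state, without advancing time (a new reading comes with each control period).
- vision.camera(name): name is "scene" or "top" or "wrist"; returns the picture (400x640x3 uint8, red, green, blue); there is no depth.
- vision.camera_model(name): a dict with "fov_y" (degrees; the focal length in pixels is half the picture's height over the tangent of half this angle, whatever the lens; pixels are square), "cx", "cy" (the principal point, pixels), "world_from_camera" (4x4, takes a point from camera to world coordinates); the wrist camera has in their place "hand_eye" (4x4, takes a point from camera to tool coordinates, whose origin is the TCP and whose axes are the flange's). Camera axes: x right, y down, z forward; pixel columns grow to the right and rows downward; lengths in m; the calibration is good to about 2 mm. A picture is of the moment at which its call begins: read the wrist's pose just before it. camera_model takes no time and is no camera call.
- workorder.job_done(): hands the job in; it is judged then, once.
Trained networks look in the newest picture that a camera, given by its name, has taken for a name from the list of things; names that differ only in an ending like _2 or _b are one class to them, and where a whole thing is asked for, a point or a joint stands for the part that bears it (a point fixed in the world has none). Each returns a list of dicts, best first, with "conf" (0 to 1); they miss things now and then, are a little off and sometimes report something else, mostly with a low value. They report only what shows in the picture. A call takes as long as a camera call. They do not tell look-alikes from the thing itself.
- boxes_of(camera, target): "rect" ([centre column, centre row, width, height] in pixels, round what is visible of it).
The state is a dict: "clock": time; "joint_pos": joint angles; "joint_vel": joint speeds; "tau": joint torques, N m; "eef_pos": TCP position; "tool_rot": TCP orientation; "ft_force": force on the tool from outside, world axes, zero at the start; "ft_torque": the same for the moment, N m; "grip_width": finger opening in m; "grasp_force": force on a finger pad.
Only numpy, scipy, OpenCV 4.12 (cv2) and the standard library are available. Lean on these libraries where they do the work, as an engineer would, in place of code of your own. Each camera call takes 0.05 s, during which the arm holds its last target. There are 200 camera calls.

## Working session

There is one attempt and no reset: what is moved stays moved. The work goes in short steps, Python scripts to look and compute and a tool call to move; the robot and the scene stay as the last step left them, time stands still between calls to the robot, and variables do not carry over. Pictures are saved under pics/ and viewed, at most 10 in all, crops included, and the job is handed in when it is done.

Besides the shell and the picture viewer there is one more tool, called as a command line: name --argument value ..., lists and objects as JSON in quotes. send_rows: Moves the arm, as the interface text tells. Its arguments: {"type":"object","properties":{"motion":{"type":"string"}},"required":["motion"]}

```bash
mkdir -p pics; ls
cat > h.py <<'E'
import numpy as np, cv2
from workcell import bot, vision, workorder, boxes_of
from scipy.spatial.transform import Rotation as R
def ray(cam,u,v,M=None,T=None):
    m=M or vision.camera_model(cam); f=200/np.tan(np.radians(m['fov_y'])/2)
    T=np.array(m['world_from_camera']) if T is None else T
    d=T[:3,:3]@np.array([(u-m['cx'])/f,(v-m['cy'])/f,1]); return T[:3,3],d
def at(cam,u,v,z,T=None):
    o,d=ray(cam,u,v,T=T); return (o+d*(z-o[2])/d[2])
def proj(cam,p):
    m=vision.camera_model(cam); f=200/np.tan(np.radians(m['fov_y'])/2)
    T=np.linalg.inv(np.array(m['world_from_camera'])); q=T[:3,:3]@np.array(p)+T[:3,3]
    return f*q[0]/q[2]+m['cx'],f*q[1]/q[2]+m['cy']
E
python3 - <<'E'
from h import *
for c in ('top','scene'):
    im=vision.camera(c); cv2.imwrite(f'pics/{c}0.png',im[:,:,::-1])
    m=vision.camera_model(c); print(c,m)
    for t in ('case','pane_knob','boat_dark','boat_light','pad','candle_green','candle_amber','diffuser'):
        print(t,[(np.round(b['rect'],1).tolist(),round(b['conf'],2)) for b in boxes_of(c,t)[:3]])
print(bot.get_obs())
E
```

```text
pics
top {'fov_y': 49.680339178782326, 'cx': 317.3467482405534, 'cy': 198.66251185909104, 'world_from_camera': array([[ 0.00287955, -0.98490203,  0.17308871,  0.37623109],
       [-0.99955543,  0.00230177,  0.02972628, -0.04112726],
       [-0.02967588, -0.17309736, -0.98445754,  1.14339601],
       [ 0.        ,  0.        ,  0.        ,  1.        ]])}
case [([266.4, 225.7, 141.0, 112.4], 0.83)]
pane_knob [([276.0, 226.1, 74.7, 96.6], 0.92)]
boat_dark [([316.5, 211.2, 10.7, 15.3], 0.5), ([301.3, 130.9, 31.2, 40.2], 0.16)]
boat_light [([276.0, 225.5, 73.4, 97.3], 0.58), ([314.4, 211.9, 11.8, 19.3], 0.38)]
pad [([386.0, 296.2, 64.7, 50.2], 0.74), ([430.9, 215.6, 79.6, 64.9], 0.63), ([473.1, 301.1, 64.1, 58.1], 0.57)]
candle_green [([301.6, 131.3, 29.9, 37.4], 0.77)]
candle_amber [([248.8, 123.6, 32.7, 35.4], 0.81)]
diffuser [([393.0, 123.9, 39.4, 46.8], 0.55)]
scene {'fov_y': 44.933395585384744, 'cx': 315.08080649328105, 'cy': 204.79073075899527, 'world_from_camera': array([[ 2.31336621e-02,  7.16794395e-01, -6.96900731e-01,
         1.48759189e+00],
       [ 9.99732376e-01, -1.66580
[... 844 characters left out ...]
'clock': 0.9, 'joint_pos': array([-1.23601950e+00,  2.40560511e-01,  5.02967192e-03,  1.33519888e+00,
       -1.45950167e-05,  1.57080117e+00]), 'joint_vel': array([-0.00175206,  0.00045176, -0.00082189,  0.00029091,  0.00077688,
       -0.0001701 ]), 'tau': array([ 3.31272813e-04, -3.72195017e+01,  2.52695328e+01,  8.99317256e-04,
       -1.11836205e-04, -3.29522223e-06]), 'eef_pos': array([ 0.16428014, -0.47225948,  0.19853756]), 'tool_rot': array([ 9.86023643e-01,  1.66605447e-01, -1.64678988e-06,  3.40539479e-05]), 'ft_force': array([-0.10316004,  0.5537761 , -0.59593333]), 'ft_torque': array([-0.01310699, -0.04326481, -0.02548257]), 'grasp_force': 0.0, 'grip_width': 0.08553790827908171}
```

Run:
```python
import cv2
a=cv2.imread('pics/top0.png')[95:345,180:520]
cv2.imwrite('pics/topc.png',cv2.resize(a,(800,588),interpolation=cv2.INTER_CUBIC))
a=cv2.imread('pics/scene0.png')[130:320,160:440]
cv2.imwrite('pics/scenec.png',cv2.resize(a,(800,543),interpolation=cv2.INTER_CUBIC))
```

```text
(no output)
```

View pics/topc.png

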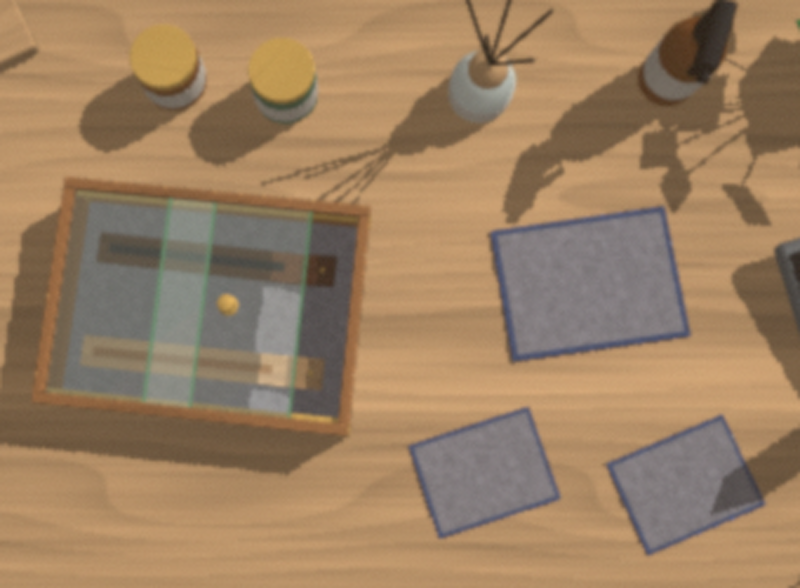

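View pics/scenec.png

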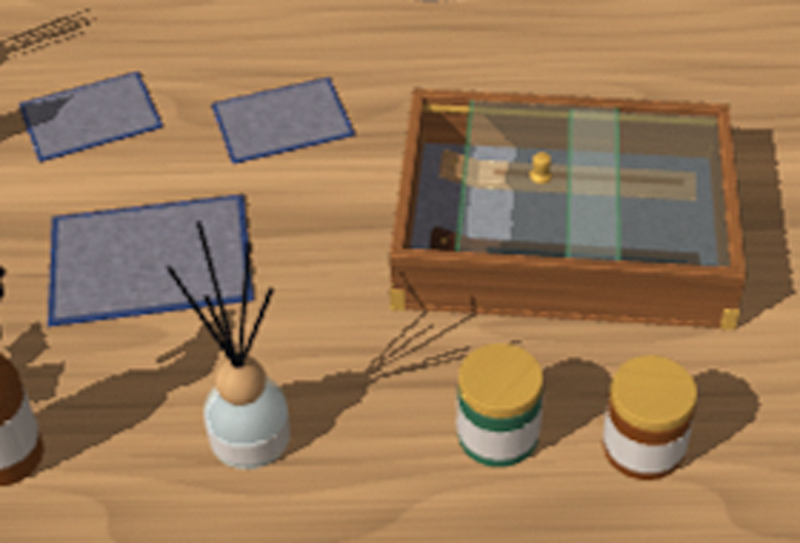

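Top crop (2.35×): the case has corners (66,180), (369,207), (347,433) and (37,402), with the knob at (228,303). The dark holder is on the far side, tip at (333,270) and tail at (100,248), and the pale one is nearer the robot. Look-alikes:
- **Pads:** the large one at (590,285), and two small ones at (485,472) and (685,485). I choose the large one.
- **Holders:** dark at (215,260) against pale at (205,363). I choose the dark one.

```bash
cat >> h.py <<'E'
def tc(x,y,z): return at('top',180+x/2.353,95+y/2.353,z)
E
python3 - <<'E'
from h import *
np.set_printoptions(precision=4,suppress=True)
C=np.array([tc(*p,0.078) for p in [(66,180),(369,207),(347,433),(37,402)]]); print(C)
L=[np.linalg.norm(C[i]-C[(i+1)%4]) for i in range(4)]; print('case sides',L,C.mean(0))
yax=((C[0]+C[3])-(C[1]+C[2]))[:2]; yax/=np.linalg.norm(yax); xax=np.array([yax[1],-yax[0]]); c=C.mean(0)[:2]
print('yaw',np.arctan2(-yax[0],yax[1]))
loc=lambda p:np.array([(p[:2]-c)@xax,(p[:2]-c)@yax])
for n,p,z in [('knob',(228,301),.1),('dtipA',(337,257),.03),('dtipB',(335,287),.03),('dtailA',(102,235),.02),('dtailB',(98,262),.02),('paneedge',(298,350),.0755),('fixedge',(205,260),.07),('fixedge2',(205,260),.0755),('paneback',(160,300),.0755),('paneback2',(160,300),.07),('lighttip',(322,374),.03),('lighttail',(83,350),.02)]:
    q=tc(*p,z); print(n,q,loc(q))
P=np.array([tc(*p,0.004) for p in [(490,232),(664,208),(689,335),(513,360)]]);print('pad',P,P.mean(0),[np.linalg.norm(P[i]-P[(i+1)%4]) for i in range(4)])
print('diff',tc(480,90,.05)); print('cgreen',tc(284,70,.088))
print('scene knob',at('scene',160+541/2.857,130+155/2.857,.1025))
E
```

```text
[[ 0.6346  0.2704  0.078 ]
 [ 0.6035 -0.0579  0.078 ]
 [ 0.3657 -0.0341  0.078 ]
 [ 0.3965  0.2897  0.078 ]]
case sides [np.float64(0.3297175326756104), np.float64(0.23900317822095427), np.float64(0.32524716082049027), np.float64(0.23884437814970813)] [0.5001 0.117  0.078 ]
yaw -0.09462329251897111
knob [0.4999 0.0888 0.1   ] [ 0.0025 -0.0281]
dtipA [ 0.5572 -0.0229  0.03  ] [ 0.0701 -0.1339]
dtipB [ 0.5237 -0.0207  0.03  ] [ 0.0365 -0.1349]
dtailA [0.5846 0.2432 0.02  ] [0.0722 0.1336]
dtailB [0.5537 0.2465 0.02  ] [0.0411 0.134 ]
paneedge [0.4511 0.0172 0.0755] [-0.0393 -0.104 ]
fixedge [0.5477 0.1181 0.07  ] [0.0473 0.0056]
fixedge2 [0.5468 0.1173 0.0755] [0.0465 0.0047]
paneback [0.5039 0.1643 0.0755] [-0.0007  0.0474]
paneback2 [0.5046 0.1654 0.07  ] [-0.0001  0.0485]
lighttip [ 0.4283 -0.0066  0.03  ] [-0.0598 -0.1299]
lighttail [0.4548 0.2592 0.02  ] [-0.0585  0.1372]
pad [[ 0.5899 -0.1961  0.004 ]
 [ 0.617  -0.3933  0.004 ]
 [ 0.4731 -0.4129  0.004 ]
 [ 0.4452 -0.2179  0.004 ]] [ 0.5313 -0.3051  0.004 ] [np.float64(0.1990095985337401), np.float64(0.14528882145083297), np.float64(0.19697733918328633), np.float64(0.14623371205489122)]
diff [ 0.7426 -0.1829  0.05  ]
cgreen [0.7541 0.034  0.088 ]
scene knob [0.4963 0.0933 0.1025]
```

```bash
cat >> h.py <<'E'
YAW=-0.0946; CC=np.array([.5001,.117])
XA=np.array([np.cos(YAW),np.sin(YAW)]); YA=np.array([-np.sin(YAW),np.cos(YAW)])
def W(x,y): return CC+x*XA+y*YA
def go(p,ang=None,ref=None):
    o=bot.get_obs(); r=R.from_quat(o['tool_rot']).as_matrix()
    d=r.T@(np.array(p)-o['eef_pos'])*100
    a=np.arctan2(r[1,1],r[0,1]); tw=0 if ang is None else -((ang-a+np.pi/2)%np.pi-np.pi/2)
    print('shift cm',np.round(d,2),'twist',round(tw,3))
def st():
    o=bot.get_obs(); p=o['eef_pos']; q=p[:2]-CC
    print('t',o['clock'],'p',p.round(4),'case',(q@XA).round(4),(q@YA).round(4),'F',o['ft_force'].round(2),'w',round(o['grip_width'],4),'g',round(o['grasp_force'],1),'j',o['joint_pos'].round(2))
E
python3 -c "
from h import *
st(); go([*W(0,-.0275),.2],YAW); print(W(0,-.0275))"
```

```text
t 0.9 p [ 0.1643 -0.4723  0.1985] case -0.2787 -0.6183 F [-0.1   0.55 -0.6 ] w 0.0855 g 0.0 j [-1.24  0.24  0.01  1.34 -0.    1.57]
shift cm [ 49.93 -42.12  -0.15] twist -1.141
[0.49750238 0.08962296]
```

send_rows --motion "-1 3.8 -3.2 0 -0.15; -1 7.6 -6.4 0 -0.3; -1 11.4 -9.6 0 -0.45; -1 15.2 -12.8 0 -0.6; -1 19 -16 0 -0.75"

```text
clock: 1.4
eef_pos: [0.2918, -0.2571, 0.1987]
tool_rot: [0.855, 0.518, 0.0, 0.0]
ft_force: [1.8, 0.2, 0.0]
grip_width: 0.0852
grasp_force: 0.0
```

```bash
python3 -c "
from h import *
st(); go([*W(0,-.0275),.2],YAW)"
```

```text
t 1.4 p [ 0.2918 -0.2571  0.1987] case -0.172 -0.3921 F [1.83 0.21 0.04] w 0.0852 g 0.0 j [-0.72  0.02 -0.25  1.3   0.    1.33]
shift cm [40.26  2.2  -0.13] twist -0.386
```

send_rows --motion "-1 4.5 0.3 0 -0.1; -1 9 0.5 0 -0.2; -1 13.5 0.7 0 -0.3; -1 18 0.9 0 -0.386; -1 22.5 1.2 0 -0.386"

```text
clock: 1.9
eef_pos: [0.4076, -0.0636, 0.1989]
tool_rot: [0.741, 0.671, 0.0, 0.0]
ft_force: [0.3, -1.2, 0.1]
grip_width: 0.0856
grasp_force: 0.0
```

```bash
python3 -c "
from h import *
st(); go([*W(0,-.0275),.2],YAW)"
```

```text
t 1.9 p [ 0.4076 -0.0636  0.1989] case -0.0751 -0.1885 F [ 0.3  -1.21  0.15] w 0.0856 g 0.0 j [-0.15  0.07 -0.2   1.3  -0.    1.51]
shift cm [16.13  7.45 -0.11] twist -0.004
```

Next I go above the knob and check with the wrist camera.

send_rows --motion "-1 4.3 2 0 0; -1 8.6 4 0 0; -1 12.8 6 0 0; -1 16.1 7.45 0 0; -1 16.1 7.45 0 0"

```text
clock: 2.4
eef_pos: [0.4989, 0.0912, 0.198]
tool_rot: [0.74, 0.673, 0.001, -0.0]
ft_force: [0.3, -0.5, -0.9]
grip_width: 0.0853
grasp_force: 0.0
```

Run:
```python
from h import *
st(); o=bot.get_obs(); im=vision.camera('wrist'); cv2.imwrite('pics/w1.png',im[:,:,::-1])
m=vision.camera_model('wrist'); print(m)
T=np.eye(4);T[:3,:3]=R.from_quat(o['tool_rot']).as_matrix();T[:3,3]=o['eef_pos'];T=T@np.array(m['hand_eye'])
np.savez('pics/w1.npz',T=T)
for t in ('pane_knob','boat_dark','boat_light','case'):
  for b in boxes_of('wrist',t)[:2]:
    r=b['rect']; print(t,np.round(r),b['conf'],at('wrist',r[0],r[1],.1,T).round(4))
```

```text
t 2.4 p [0.4989 0.0912 0.198 ] case 0.0013 -0.0258 F [ 0.33 -0.45 -0.86] w 0.0853 g 0.0 j [0.18 0.25 0.02 1.34 0.   1.85]
{'fov_y': 66.77028587475598, 'cx': 317.67741799532445, 'cy': 197.21659679518444, 'hand_eye': array([[-7.28690421e-04, -9.46592522e-01, -3.22431490e-01,
         8.33766876e-02],
       [ 9.99999543e-01, -4.90024878e-04, -8.21372014e-04,
        -1.03517199e-04],
       [ 6.19505155e-04, -3.22431941e-01,  9.46592446e-01,
        -1.75492338e-01],
       [ 0.00000000e+00,  0.00000000e+00,  0.00000000e+00,
         1.00000000e+00]])}
pane_knob [319. 171. 237. 152.] 0.7 [0.5018 0.1073 0.1   ]
pane_knob [552. 197. 124.  84.] 0.39 [0.7196 0.0602 0.1   ]
boat_dark [359. 249.  30.   4.] 0.59 [0.5339 0.0228 0.1   ]
boat_dark [271. 247.  18.   3.] 0.4 [0.4459 0.0336 0.1   ]
case [320. 150. 287. 297.] 0.57 [0.5042 0.1264 0.1   ]
```

View pics/w1.png

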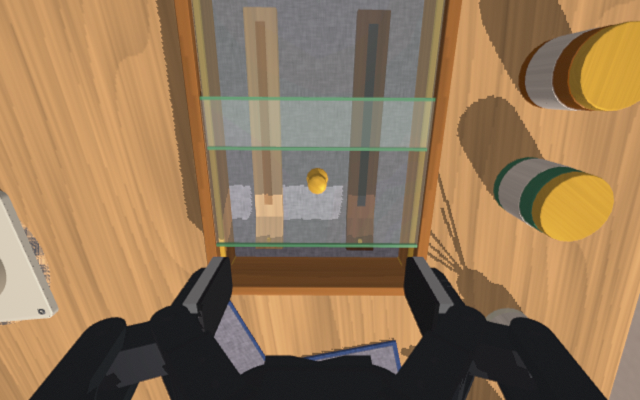

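Wrist view: the knob is at (317,183). The dark holder is the right-hand strip, with its tail at (375,12) and its tip near (360,248). The pane edge is at row 244 and the fixed edge at row 148.

Run:
```python
from h import *
T=np.load('pics/w1.npz')['T']
def f(n,u,v,z):
    q=at('wrist',u,v,z,T); d=q[:2]-CC; print(n,q.round(4),(d@XA).round(4),(d@YA).round(4))
f('knobtop',317,187,.1025);f('knobtop',317,180,.1025)
f('fixL',210,148,.07);f('fixR',425,149,.07);f('backL',202,98,.0755);f('paneL',218,244,.0755);f('paneR',418,244,.0755)
f('walltop right',443,150,.078);f('walltop left',197,150,.078);f('dark tailL',358,11,.02);f('dark tailR',391,11,.02)
f('darkL',348,220,.02);f('darkR',374,220,.02);f('darktip',360,249,.03);f('lightR',283,220,.02);f('lightL',256,220,.02)
st();go([*W(0,-.0275),.082],YAW)
```

```text
knobtop [0.4982 0.0925 0.1025] 0.0004 -0.0245
knobtop [0.4988 0.0993 0.1025] 0.0004 -0.0178
fixL [0.3945 0.1335 0.07  ] -0.1067 0.0065
fixR [0.6087 0.112  0.07  ] 0.1086 0.0053
backL [0.3988 0.181  0.0755] -0.1069 0.0541
paneL [0.3833 0.0299 0.0755] -0.1081 -0.0977
paneR [0.6011 0.0091 0.0755] 0.1108 -0.0979
walltop right [0.6236 0.111  0.078 ] 0.1235 0.0057
walltop left [0.3844 0.1339 0.078 ] -0.1168 0.0059
dark tailL [0.5551 0.25   0.02  ] 0.0422 0.1376
dark tailR [0.5886 0.2468 0.02  ] 0.0758 0.1376
darkL [0.5304 0.0207 0.02  ] 0.0393 -0.093
darkR [0.5631 0.0176 0.02  ] 0.0721 -0.093
darktip [ 0.5424 -0.0162  0.03  ] 0.0547 -0.1286
lightR [0.4487 0.0285 0.02  ] -0.0428 -0.0929
lightL [0.4148 0.0318 0.02  ] -0.0769 -0.0929
t 2.65 p [0.4965 0.0864 0.1986] case -0.0007 -0.0308 F [ 0.68 -0.35 -0.49] w 0.0851 g 0.0 j [ 0.17  0.25  0.02  1.34 -0.    1.84]
shift cm [ 0.34  0.08 11.66] twist -0.007
```

```bash
echo 'CC=CC+0.005*YA' >> h.py; python3 -c "
from h import *
st(); go([*W(0,-.0275),.082],YAW)"
```

```text
t 2.65 p [0.4965 0.0864 0.1986] case -0.0007 -0.0358 F [ 0.68 -0.35 -0.49] w 0.0851 g 0.0 j [ 0.17  0.25  0.02  1.34 -0.    1.84]
shift cm [ 0.84  0.07 11.66] twist -0.007
```

send_rows --motion "-1 0.8 0.1 3.5 -0.007; -1 0.8 0.1 7 -0.007; -1 0.8 0.1 10 -0.007; -1 0.8 0.1 11.6 -0.007; -1 0.8 0.1 11.6 -0.007"

```text
clock: 3.15
eef_pos: [0.4961, 0.0935, 0.0803]
tool_rot: [0.74, 0.673, -0.002, -0.001]
ft_force: [0.2, 0.2, -0.0]
grip_width: 0.0858
grasp_force: 0.0
```

send_rows --motion "1 0 0 0 0; 1 0 0 0 0; 1 0 0 0 0; 1 0 0 0 0; 1 0 0 0 0"

```text
clock: 3.65
eef_pos: [0.4993, 0.0954, 0.0831]
tool_rot: [0.739, 0.673, 0.001, 0.0]
ft_force: [0.0, 0.0, 0.2]
grip_width: 0.0121
grasp_force: 0.0
```

send_rows --motion "1 0 0 0 0; 1 0 0 0 0; 1 0 0 0 0; 1 0 0 0 0"

```text
clock: 4.05
eef_pos: [0.4988, 0.0953, 0.0825]
tool_rot: [0.739, 0.674, -0.0, -0.0]
ft_force: [-0.7, 0.1, 0.8]
grip_width: -0.0001
grasp_force: 0.0
```

```bash
python3 -c "
from h import *
st(); go([*W(0,.0775),.082],YAW)"
```

```text
t 4.05 p [0.4988 0.0953 0.0825] case 0.0008 -0.0267 F [-0.66  0.09  0.76] w -0.0001 g 0.0 j [ 0.19  0.34 -0.18  1.06  0.    1.85]
shift cm [10.42 -0.06  0.05] twist 0.002
```

The fingers shut on nothing, so I'll look again.

Run:
```python
from h import *
im=vision.camera('wrist')[:,:,::-1]; t=vision.camera('scene')[:,:,::-1]
a=cv2.resize(im,(480,300)); b=cv2.resize(t[130:230,300:430],(320,246))
o=np.zeros((300,800,3),np.uint8); o[:,:480]=a; o[:246,480:]=b; cv2.imwrite('pics/w2.png',o); st()
```

```text
t 4.15 p [0.4988 0.0953 0.0825] case 0.0008 -0.0268 F [ 0.44  0.2  -0.77] w -0.0001 g 0.0 j [ 0.19  0.34 -0.18  1.06 -0.    1.85]
```

View pics/w2.png

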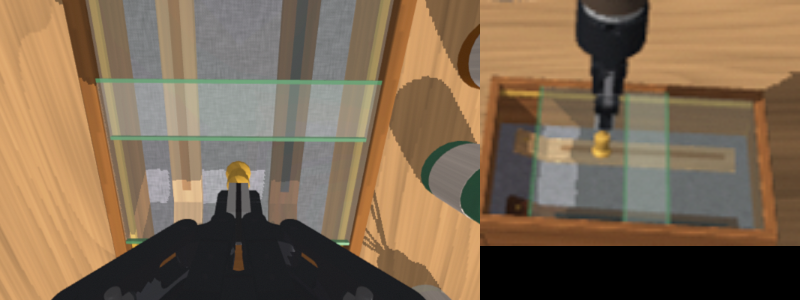

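The knob sits directly ahead (+y) of the shut fingers, and centred. I'll push it to the stop.

send_rows --motion "1 1 0 0 0; 1 2 0 0 0; 1 3 0 0 0; 1 4 0 0 0; 1 5 0 0 0"

```text
clock: 4.65
eef_pos: [0.5036, 0.1463, 0.0825]
tool_rot: [0.739, 0.674, 0.0, -0.0]
ft_force: [-0.3, 0.7, 0.7]
grip_width: -0.0001
grasp_force: 0.0
```

send_rows --motion "1 0.8 0 0 0; 1 1.6 0 0 0; 1 2.4 0 0 0; 1 2.8 0 0 0; 1 2.8 0 0 0"

```text
clock: 5.15
eef_pos: [0.5062, 0.1735, 0.0825]
tool_rot: [0.739, 0.674, 0.0, 0.0]
ft_force: [-0.5, -0.1, 0.5]
grip_width: -0.0003
grasp_force: 0.0
```

```bash
cat > look.py <<'E'
from h import *
import sys
n=sys.argv[1]; st(); o0=bot.get_obs()
im=vision.camera('wrist')[:,:,::-1]; s=vision.camera('scene')[:,:,::-1]; t=vision.camera('top')[:,:,::-1]
o=np.zeros((600,800,3),np.uint8); o[:300,:480]=cv2.resize(im,(480,300))
o[300:,:420]=cv2.resize(s[120:260,210:406],(420,300)); o[300:,420:]=cv2.resize(t[150:310,190:392],(380,300))
cv2.imwrite(f'pics/{n}.png',o);
E
python3 look.py l1
```

```text
t 5.15 p [0.5062 0.1735 0.0825] case 0.0007 0.0518 F [-0.54 -0.12  0.5 ] w -0.0003 g 0.0 j [ 0.33  0.39 -0.1   1.08 -0.    1.99]
```

View pics/l1.png

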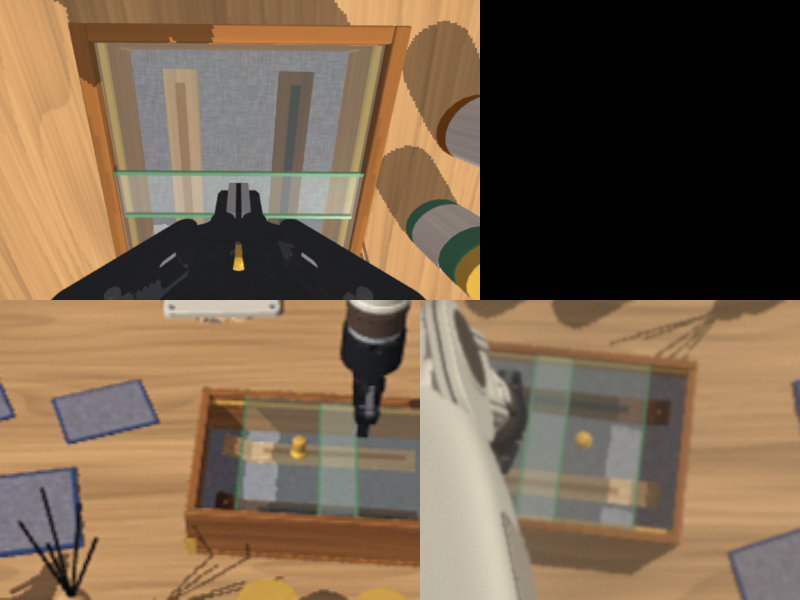

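Run:
```python
from h import *
def tri(a,b):
    A=[];B=[]
    for c,(u,v) in (('top',a),('scene',b)):
        o,d=ray(c,u,v); d=d/np.linalg.norm(d); P=np.eye(3)-np.outer(d,d); A.append(P);B.append(P@o)
    p=np.linalg.lstsq(np.vstack(A),np.hstack(B),rcond=None)[0]; q=p[:2]-CC; return p.round(4),(q@XA).round(4),(q@YA).round(4)
print('knob',tri((276.9,222.9),(349.3,184.2)))
print('fingertip w2 expected scene',proj('scene',[.4988,.0953,.0825]),'knob',proj('scene',[*W(0,-.0275),.1025]),proj('top',[*W(0,-.0275),.1025]))
o=bot.get_obs(); print('now tip',proj('scene',o['eef_pos']),'seen',(210+363*.467,120+135*.467))
print('cam top',at('top',276.9,222.9,.1025),'case corners bottom check')
```

```text
knob (array([0.4994, 0.0905, 0.1053]), np.float64(0.0018), np.float64(-0.0315))
fingertip w2 expected scene (np.float64(349.7567902005893), np.float64(189.93804018929475)) knob (np.float64(349.85152921710363), np.float64(184.64216211572923)) (np.float64(274.37078530953113), np.float64(223.59488565205885))
now tip (np.float64(377.11416550391357), np.float64(191.27400380191642)) seen (379.521, 183.04500000000002)
cam top [0.49966841 0.08846738 0.1025    ] case corners bottom check
```

```bash
python3 -c "
from h import *
go([*W(0.001,-.03),.062],YAW)
T=np.linalg.inv(vision.camera_model('wrist')['hand_eye']);m=vision.camera_model('wrist');f=200/np.tan(np.radians(m['fov_y'])/2)
for h in (0,.02,.03):
  for x in (-.011,0,.011):
    for y in (.01,):
      q=T@[x,y,-h,1];print(h,x,(f*q[0]/q[2]+m['cx']).round(),(f*q[1]/q[2]+m['cy']).round())
"
```

```text
shift cm [-8.1   0.03  2.05] twist 0.001
0 -0.011 334.0 248.0
0 0 334.0 232.0
0 0.011 334.0 216.0
0.02 -0.011 335.0 264.0
0.02 0 336.0 247.0
0.02 0.011 336.0 230.0
0.03 -0.011 336.0 274.0
0.03 0 337.0 256.0
0.03 0.011 337.0 238.0
```

The views put the fingertips about 2 cm short of the reported TCP, so they passed over the knob. I'll retry lower.

send_rows --motion "-1 0 0 -3 0; -1 -3 0 -4 0; -1 -6 0 -4 0; -1 -8.1 0 -3 0; -1 -8.1 0 -3 0"

```text
clock: 5.8
eef_pos: [0.4973, 0.0895, 0.1118]
tool_rot: [0.741, 0.672, -0.001, -0.0]
ft_force: [0.5, -0.1, -0.1]
grip_width: 0.0724
grasp_force: 0.0
```

send_rows --motion "-1 0 0 2 0; -1 0 0 3.5 0; -1 0 0 5 0; 1 0 0 5 0; 1 0 0 5 0"

```text
clock: 6.3
eef_pos: [0.4986, 0.0926, 0.0627]
tool_rot: [0.739, 0.674, -0.0, -0.0]
ft_force: [1.1, 0.5, 0.5]
grip_width: 0.0586
grasp_force: 0.0
```

send_rows --motion "1 0 0 0 0; 1 0 0 0 0; 1 0 0 0 0; 1 0 0 0 0; 1 0 0 0 0"

```text
clock: 6.8
eef_pos: [0.4984, 0.0926, 0.0635]
tool_rot: [0.739, 0.674, 0.0, -0.0]
ft_force: [-3.1, 0.4, 4.5]
grip_width: 0.0133
grasp_force: 58.5
```

The knob is gripped. Sliding it to the stop.

send_rows --motion "1 1 0 0 0; 1 2.2 0 0 0; 1 3.4 0 0 0; 1 4.6 0 0 0; 1 5.8 0 0 0"

```text
clock: 7.3
eef_pos: [0.5041, 0.1502, 0.0636]
tool_rot: [0.739, 0.673, 0.0, 0.001]
ft_force: [-1.2, -1.1, 5.8]
grip_width: 0.0133
grasp_force: 58.6
```

send_rows --motion "1 1 0 0 0; 1 2 0 0 0; 1 3 0 0 0; 1 4 0 0 0; 1 4 0 0 0"

```text
clock: 7.8
eef_pos: [0.5084, 0.1918, 0.0636]
tool_rot: [0.739, 0.674, 0.001, -0.0]
ft_force: [-1.6, 2.1, 4.8]
grip_width: 0.0136
grasp_force: 58.9
```

```bash
python3 -c "
from h import *
st()"
```

```text
t 7.8 p [0.5084 0.1918 0.0636] case 0.0012 0.0702 F [-1.65  2.14  4.84] w 0.0136 g 58.9 j [ 0.36  0.42 -0.11  1.04  0.    2.02]
```

Small final nudges until the stop pushes back.

send_rows --motion "1 0.3 0 0 0; 1 0.6 0 0 0; 1 0.7 0 0 0"

```text
clock: 8.1
eef_pos: [0.5089, 0.197, 0.0635]
tool_rot: [0.739, 0.673, 0.001, 0.0]
ft_force: [-1.8, -1.4, 5.6]
grip_width: 0.0139
grasp_force: 59.0
```

send_rows --motion "1 0.2 0 0 0; 1 0.3 0 0 0"

```text
clock: 8.3
eef_pos: [0.5089, 0.1972, 0.0635]
tool_rot: [0.74, 0.673, -0.001, 0.002]
ft_force: [-1.5, -10.0, 9.2]
grip_width: 0.0134
grasp_force: 59.4
```

send_rows --motion "1 -0.3 0 0 0; 1 -0.3 0 0 0; -0.3 -0.3 0 0 0; -0.3 -0.3 0 0 0; -0.3 -0.3 0 0 0"

```text
clock: 8.8
eef_pos: [0.5082, 0.1968, 0.0622]
tool_rot: [0.739, 0.673, -0.0, -0.0]
ft_force: [-0.8, 0.0, -0.4]
grip_width: 0.055
grasp_force: 0.0
```

send_rows --motion "-0.3 0 0 -3 0; -0.3 0 0 -7 0; -0.3 -4 0.8 -10 0; -0.3 -8 2 -10 0; -0.3 -12 4 -10 0"

```text
clock: 9.3
eef_pos: [0.5375, 0.0731, 0.1641]
tool_rot: [0.739, 0.674, 0.001, 0.001]
ft_force: [1.6, 0.4, -0.9]
grip_width: 0.0555
grasp_force: 0.0
```

```bash
python3 -c "
from h import *
st(); go([*W(.055,-.08),.15],YAW)"
```

```text
t 9.3 p [0.5375 0.0731 0.1641] case 0.0414 -0.0452 F [ 1.65  0.39 -0.85] w 0.0555 g 0.0 j [0.14 0.34 0.05 1.28 0.   1.8 ]
shift cm [-3.49  1.34  1.41] twist 0.004
```

send_rows --motion "-0.3 -3 1.4 -1 0; -0.3 -3 1.4 -1 0; -0.3 -3 1.4 -1 0; -0.3 -3 1.4 -1 0"

```text
clock: 9.7
eef_pos: [0.5476, 0.0432, 0.172]
tool_rot: [0.739, 0.674, -0.0, -0.0]
ft_force: [-0.8, 0.3, -0.5]
grip_width: 0.0554
grasp_force: 0.0
```

```bash
python3 look.py l2
python3 - <<'E'
from h import *
o=bot.get_obs(); m=vision.camera_model('wrist')
T=np.eye(4);T[:3,:3]=R.from_quat(o['tool_rot']).as_matrix();T[:3,3]=o['eef_pos'];np.savez('pics/l2.npz',T=T@np.array(m['hand_eye'])); st()
E
```

```text
t 9.7 p [0.5476 0.0432 0.172 ] case 0.0543 -0.074 F [-0.79  0.26 -0.52] w 0.0554 g 0.0 j [0.08 0.35 0.09 1.31 0.   1.74]
t 9.85 p [0.5476 0.0436 0.1722] case 0.0543 -0.0736 F [-0.3   0.26  0.31] w 0.0554 g 0.0 j [0.08 0.35 0.09 1.31 0.   1.74]
```

View pics/l2.png

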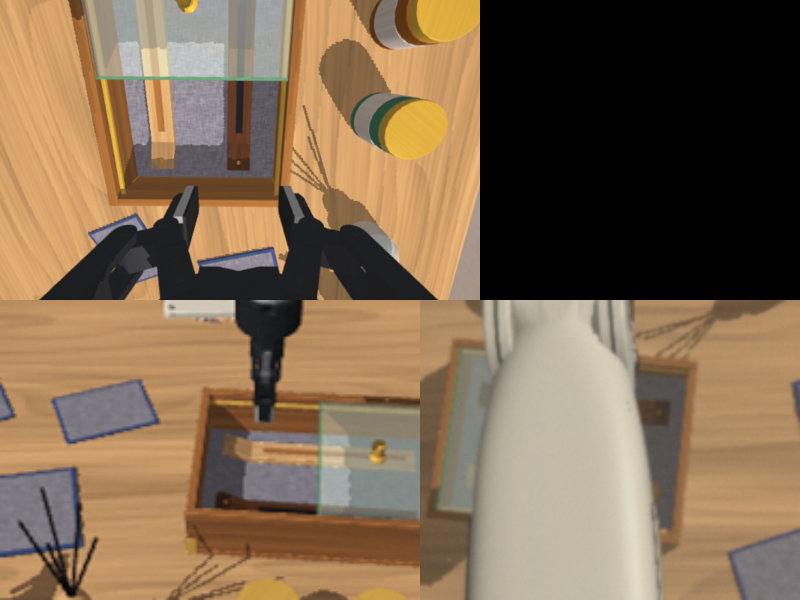

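The pane is fully open, with both glass edges coinciding at row 78 of the wrist view. The dark holder spans columns 227–251, and its tip ends at row 169.

Run:
```python
from h import *
T=np.load('pics/l2.npz')['T']
def f(n,u,v,z):
    q=at('wrist',u*4/3,v*4/3,z,T); d=q[:2]-CC; print(n,(d@XA).round(4),(d@YA).round(4))
f('dL',229,84,.02);f('dR',252,84,.02);f('dL',227,140,.02);f('dR',250,140,.02);f('tip',238,169,.034);f('edge',238,78,.072);f('wall in R',277,110,.01);f('wall top end',200,180,.078)
f('lightR',174,140,.02); f('lightL',151,140,.02)
go([*W(.056,-.075),.05],YAW)
```

```text
dL 0.0407 -0.0081
dR 0.0727 -0.008
dL 0.0369 -0.0893
dR 0.0715 -0.0892
tip 0.0536 -0.1305
edge 0.0533 0.0015
wall in R 0.1111 -0.0456
wall top end 0.0037 -0.1268
lightR -0.0428 -0.0895
lightL -0.0774 -0.0896
shift cm [-0.15  0.18 12.22] twist 0.004
```

send_rows --motion "-0.3 -0.15 0.05 4 0.024; -0.3 -0.15 0.05 8 0.024; -0.3 -0.15 0.05 12 0.024; -0.3 -0.15 0.05 14 0.024; -0.3 -0.15 0.05 15 0.024"

```text
clock: 10.35
eef_pos: [0.5461, 0.0417, 0.0198]
tool_rot: [0.747, 0.665, -0.002, -0.002]
ft_force: [-0.2, 0.5, 0.4]
grip_width: 0.0558
grasp_force: 0.0
```

```bash
python3 look.py l3
```

```text
t 10.35 p [0.5461 0.0417 0.0198] case 0.0529 -0.0756 F [-0.21  0.54  0.44] w 0.0558 g 0.0 j [ 0.08  0.48 -0.14  0.95  0.    1.76]
```

View pics/l3.png

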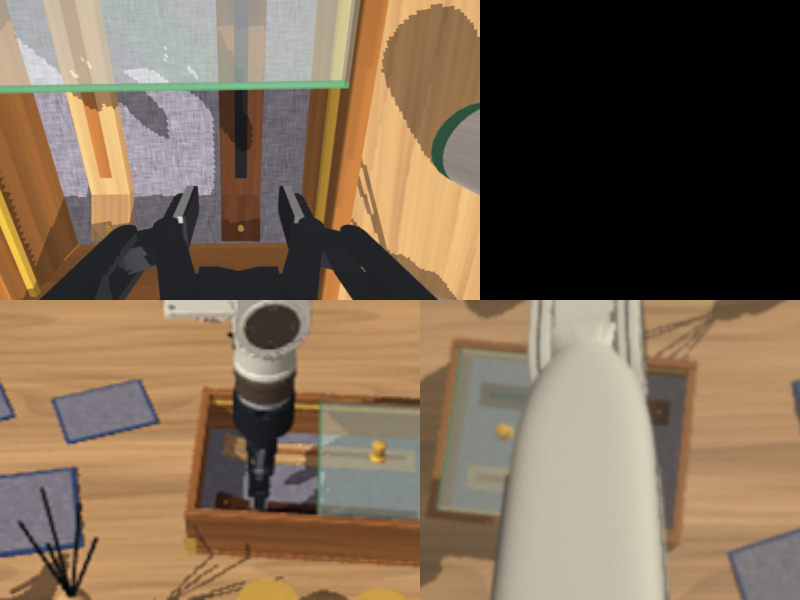

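The fingers straddle the dark holder, clear of the light one. Descending gently.

send_rows --motion "-0.3 0 0.1 0.8 0; -0.3 0 0.1 1.6 0; -0.3 0 0.1 2.2 0; -0.3 0 0.1 2.6 0; -0.3 0 0.1 2.6 0"

```text
clock: 11.0
eef_pos: [0.5495, 0.0407, -0.0033]
tool_rot: [0.747, 0.665, 0.0, 0.0]
ft_force: [-0.9, -0.4, 1.2]
grip_width: 0.0553
grasp_force: 0.8
```

send_rows --motion "-0.3 0 0 0.3 0; -0.3 0 0 0.3 0"

```text
clock: 11.2
eef_pos: [0.55, 0.0407, -0.0039]
tool_rot: [0.747, 0.664, 0.001, 0.001]
ft_force: [-8.2, -1.0, 16.1]
grip_width: 0.0555
grasp_force: 7.8
```

send_rows --motion "-0.3 0 0 -0.8 0; -0.06 0 0 -0.8 0; -0.06 0 0 -0.8 0; -0.06 0 0 -0.8 0; -0.06 0 0 -0.4 0"

```text
clock: 11.7
eef_pos: [0.5497, 0.0408, -0.0027]
tool_rot: [0.747, 0.665, 0.0, 0.0]
ft_force: [0.3, -0.1, -0.4]
grip_width: 0.0451
grasp_force: 0.0
```

send_rows --motion "-0.06 0 0 0.3 0; -0.06 0 0 0.6 0; -0.06 0 0 0.6 0"

```text
clock: 12.0
eef_pos: [0.5474, 0.0408, -0.0099]
tool_rot: [0.747, 0.665, -0.002, -0.001]
ft_force: [-3.1, 0.3, -0.1]
grip_width: 0.0453
grasp_force: 0.0
```

send_rows --motion "-0.06 0 0 0.2 0; -0.06 0 0 0.3 0; -0.06 0 0 0.3 0"

```text
clock: 12.3
eef_pos: [0.5469, 0.041, -0.0122]
tool_rot: [0.747, 0.665, -0.002, -0.002]
ft_force: [-6.6, 0.0, 3.2]
grip_width: 0.0454
grasp_force: 0.0
```

```bash
python3 -c "
from h import *
st(); im=vision.camera('wrist')[:,:,::-1]; cv2.imwrite('pics/l4.png',im)"
```

```text
t 12.3 p [ 0.5469  0.041  -0.0122] case 0.0537 -0.0763 F [-6.63  0.    3.17] w 0.0454 g 0.0 j [ 0.07  0.52 -0.17  0.88  0.    1.76]
```

View pics/l4.png

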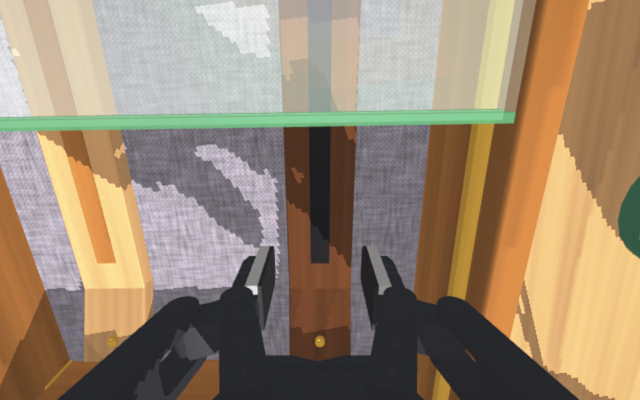

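send_rows --motion "0.1 0 0 0 0; 0.1 0 0 0 0; 1 0 0 0 0; 1 0 0 0 0; 1 0 0 0 0"

```text
clock: 12.85
eef_pos: [0.5501, 0.0408, -0.0113]
tool_rot: [0.747, 0.665, 0.0, 0.0]
ft_force: [-0.5, 0.2, -0.5]
grip_width: 0.0001
grasp_force: 0.0
```

Shut on nothing again, so the tips are still above the holder (offset ≥ 31 mm). Opening to about 40 mm and going lower.

send_rows --motion "0.06 0 0 -1 0; 0.06 0 0 -1 0; 0.06 0 0 -1 0; 0.06 0 0 -1 0; 0.06 0 0 0 0"

```text
clock: 13.35
eef_pos: [0.5501, 0.041, -0.0106]
tool_rot: [0.747, 0.665, 0.001, 0.0]
ft_force: [-9.8, 1.1, 9.5]
grip_width: 0.0401
grasp_force: 0.0
```

send_rows --motion "0.06 0 0 0.4 0; 0.06 0 0 0.7 0; 0.06 0 0 0.7 0"

```text
clock: 13.65
eef_pos: [0.546, 0.0408, -0.0205]
tool_rot: [0.747, 0.665, -0.003, -0.002]
ft_force: [-4.3, 0.2, -0.3]
grip_width: 0.0403
grasp_force: 0.0
```

send_rows --motion "0.06 0 -0.1 0.2 0; 0.5 0 -0.1 0.2 0; 0.5 0 -0.1 0.2 0; 0.5 0 -0.1 0.2 0"

```text
clock: 14.05
eef_pos: [0.5487, 0.0409, -0.0208]
tool_rot: [0.747, 0.665, -0.0, 0.0]
ft_force: [-0.6, -0.4, -0.7]
grip_width: 0.0321
grasp_force: 59.7
```

```bash
python3 -c "
from h import *
st()"
```

```text
t 14.05 p [ 0.5487  0.0409 -0.0208] case 0.0556 -0.0762 F [-0.62 -0.43 -0.73] w 0.0321 g 59.7 j [ 0.07  0.53 -0.18  0.86 -0.    1.76]
```

The dark holder is gripped. Lifting 3 cm slowly to see whether it pivots.

send_rows --motion "0.5 0 0 -0.6 0; 0.5 0 0 -1.2 0; 0.5 0 0 -1.8 0; 0.5 0 0 -2.4 0; 0.5 0 0 -3 0"

```text
clock: 14.55
eef_pos: [0.5488, 0.0409, 0.0104]
tool_rot: [0.747, 0.665, 0.0, 0.0]
ft_force: [0.1, 0.8, -1.0]
grip_width: 0.0319
grasp_force: 59.6
```

```bash
python3 look.py l5; python3 -c "
from h import *
st(); print(bot.get_obs()['ft_torque'])"
```

```text
t 14.55 p [0.5488 0.0409 0.0104] case 0.0557 -0.0761 F [ 0.1   0.84 -1.  ] w 0.0319 g 59.6 j [ 0.07  0.49 -0.15  0.93 -0.    1.76]
t 14.7 p [0.5492 0.0409 0.0103] case 0.056 -0.0761 F [ 0.24 -0.86 -0.71] w 0.0319 g 59.6 j [ 0.07  0.49 -0.15  0.93 -0.    1.76]
[-0.0047301   0.04065756  0.0717895 ]
```

View pics/l5.png

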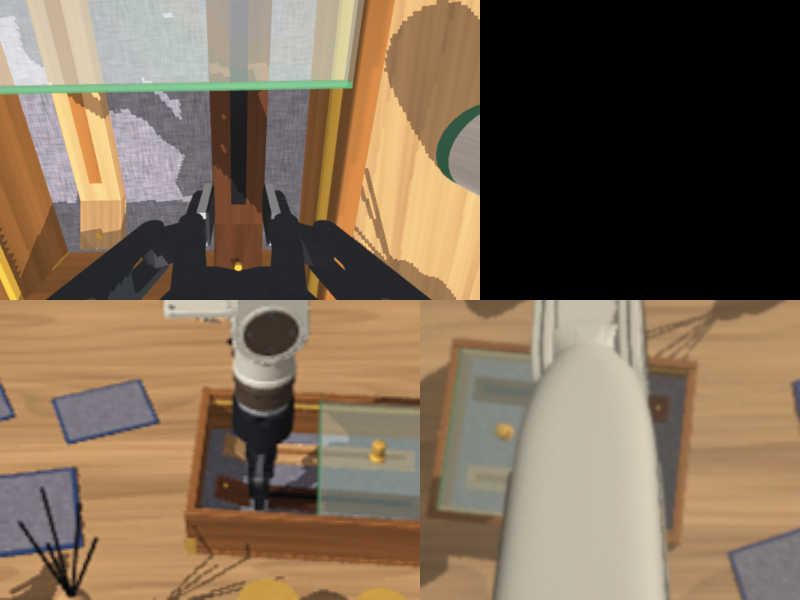

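Run:
```python
from h import *
m=vision.camera_model('wrist'); H=np.array(m['hand_eye']); f=200/np.tan(np.radians(m['fov_y'])/2)
Rt=R.from_quat([.747,.665,0,0]).as_matrix()
def TT(p): 
    T=np.eye(4);T[:3,:3]=Rt;T[:3,3]=p; return T@H
T4=TT([.5469,.041,-.0122]);T5=TT([.549,.0409,.0103])
g=at('wrist',320,262,.02,T4);pin=at('wrist',320,341,.032,T4)
loc=lambda q:np.array([(q[:2]-CC)@XA,(q[:2]-CC)@YA,q[2]])
print(loc(g),loc(pin))
def pj(T,q):
    c=np.linalg.inv(T)@[*q,1]; return f*c[0]/c[2]+m['cx'],f*c[1]/c[2]+m['cy'],f*.034/c[2]
for th in (0,5,8,12,16):
    t=np.radians(th)
    def mv(q):
        l=loc(q); y,z=l[1]+.076,l[2]-.015
        # tip (−y) up
        y2=y*np.cos(t)+z*np.sin(t); z2=-y*np.sin(t)+z*np.cos(t)
        return np.array([*W(l[0],y2-.076),z2+.015+.0311])
    tip=[np.round(pj(T5,mv(q)),0) for q in (g,pin)]
    w=[np.round(pj(T5,mv(np.array([*W(.055,yy),.02]))),0)[1:] for yy in (-.06,-.03,0,.03)]
    print(th,tip,w)
```

```text
[ 0.05471057 -0.07851098  0.02      ] [ 0.05380709 -0.1203791   0.032     ]
0 [array([316., 271.,  67.]), array([316., 354.,  66.])] [array([238.,  69.]), array([179.,  74.]), array([112.,  79.]), array([33., 86.])]
5 [array([316., 271.,  67.]), array([316., 358.,  67.])] [array([236.,  69.]), array([177.,  72.]), array([111.,  76.]), array([37., 80.])]
8 [array([316., 270.,  67.]), array([316., 359.,  68.])] [array([235.,  68.]), array([175.,  71.]), array([111.,  74.]), array([40., 77.])]
12 [array([316., 270.,  67.]), array([316., 362.,  70.])] [array([234.,  68.]), array([174.,  69.]), array([111.,  71.]), array([45., 73.])]
16 [array([316., 269.,  67.]), array([316., 363.,  72.])] [array([233.,  67.]), array([173.,  68.]), array([113.,  69.]), array([51., 69.])]
```

send_rows --motion "0.5 0 0 1 0; 0.5 0 0 2 0; 0.5 0 0 2.9 0; 0.27 0 0 3 0; 0.27 0 0 3 0"

```text
clock: 15.2
eef_pos: [0.5476, 0.0408, -0.0215]
tool_rot: [0.747, 0.665, -0.001, -0.001]
ft_force: [-1.6, -0.2, 0.2]
grip_width: 0.032
grasp_force: 59.8
```

send_rows --motion "0.26 0 0 0 0; 0.26 0 0 0 0"

```text
clock: 15.4
eef_pos: [0.5482, 0.0409, -0.0211]
tool_rot: [0.747, 0.665, -0.0, -0.0]
ft_force: [-0.6, 0.0, 0.0]
grip_width: 0.0322
grasp_force: 59.7
```

send_rows --motion "0.25 0 0 0 0; 0.25 0 0 0 0"

```text
clock: 15.6
eef_pos: [0.5485, 0.0409, -0.0207]
tool_rot: [0.747, 0.665, -0.0, -0.0]
ft_force: [-0.3, 0.4, -1.1]
grip_width: 0.0321
grasp_force: 55.6
```

send_rows --motion "0.235 0 0 0 0; 0.235 0 0 0 0"

```text
clock: 15.8
eef_pos: [0.5486, 0.0409, -0.0205]
tool_rot: [0.747, 0.665, 0.0, 0.0]
ft_force: [-0.1, -0.5, -0.4]
grip_width: 0.033
grasp_force: 37.8
```

send_rows --motion "0.225 0 0 0 0; 0.225 0 0 0 0"

```text
clock: 16.0
eef_pos: [0.5485, 0.0409, -0.0205]
tool_rot: [0.747, 0.665, 0.0, 0.0]
ft_force: [0.5, -0.3, -1.1]
grip_width: 0.0331
grasp_force: 25.7
```

send_rows --motion "0.218 0 0 0 0; 0.218 0 0 0 0"

```text
clock: 16.2
eef_pos: [0.5485, 0.0409, -0.0205]
tool_rot: [0.747, 0.665, -0.0, -0.0]
ft_force: [-0.6, -0.2, -0.1]
grip_width: 0.0333
grasp_force: 17.3
```

send_rows --motion "0.208 0 0 0 0; 0.208 0 0 0 0; 0.208 0 0 -0.3 0; 0.208 0 0 -0.6 0; 0.208 0 0 -1 0"

```text
clock: 16.7
eef_pos: [0.5487, 0.0409, -0.0102]
tool_rot: [0.747, 0.665, 0.0, 0.0]
ft_force: [-0.3, -0.1, -1.6]
grip_width: 0.0338
grasp_force: 5.1
```

send_rows --motion "0.208 0 0 -0.4 0; 0.208 0 0 -0.8 0; 0.208 0 0 -1.2 0; 0.208 0 0 -1.6 0; 0.208 0 0 -2 0"

```text
clock: 17.2
eef_pos: [0.5486, 0.0409, 0.0099]
tool_rot: [0.747, 0.665, 0.0, 0.0]
ft_force: [0.5, -0.5, -1.5]
grip_width: 0.0341
grasp_force: 5.1
```

```bash
cat > tilt.py <<'E'
from h import *
import sys
m=vision.camera_model('wrist'); H=np.array(m['hand_eye']); f=200/np.tan(np.radians(m['fov_y'])/2)
st(); im=vision.camera('wrist'); cv2.imwrite(f'pics/{sys.argv[1]}.png',im[:,:,::-1])
g=cv2.GaussianBlur(im,(3,3),0).astype(float)
s=np.abs(cv2.Sobel(g,cv2.CV_64F,1,0,ksize=3)).sum(2)
# sum gradient over rows, strongest edges each side of groove
for r in range(10,250,20):
    p=s[r-4:r+5].mean(0); 
    L=[c for c in range(240,310) if p[c]==p[c-4:c+5].max() and p[c]>30]; Rr=[c for c in range(322,400) if p[c]==p[c-4:c+5].max() and p[c]>30]
    print(r,[(c,int(p[c])) for c in L],'|',[(c,int(p[c])) for c in Rr])
E
python3 tilt.py t1
```

```text
t 17.2 p [0.5486 0.0409 0.0099] case 0.0554 -0.0762 F [ 0.47 -0.5  -1.48] w 0.0341 g 5.1 j [ 0.07  0.49 -0.15  0.93 -0.    1.76]
10 [(244, 42), (252, 67), (265, 47), (279, 305), (306, 91)] | [(329, 80), (356, 314), (369, 46), (375, 35), (384, 40), (393, 56)]
30 [(246, 212), (279, 287), (306, 90)] | [(329, 82), (356, 311), (367, 34), (373, 48), (385, 70), (398, 45)]
50 [(244, 30), (255, 88), (262, 60), (271, 56), (280, 303), (306, 87)] | [(329, 80), (356, 323), (364, 38), (370, 53)]
70 [(244, 48), (259, 61), (279, 196), (287, 67), (306, 82)] | [(329, 137), (355, 170), (369, 47), (383, 60)]
90 [(245, 47), (264, 47), (280, 271), (307, 81)] | [(329, 145), (355, 204), (369, 36), (370, 36), (388, 34)]
110 [(263, 30), (272, 37), (281, 119), (307, 34)] | [(328, 48), (329, 48), (355, 45)]
130 [(249, 59), (258, 133), (268, 112), (281, 465), (307, 151)] | [(328, 145), (338, 138), (354, 305), (367, 52), (381, 52), (389, 99), (399, 63)]
150 [(244, 400), (257, 80), (262, 80), (270, 41), (282, 536), (307, 159)] | [(328, 155), (346, 125), (354, 355), (363, 54), (369, 41), (378, 47), (383, 61), (390, 86), (399, 80)]
170 [(241, 55), (248, 31), (259, 104), (266, 107), (273, 112), (282, 518), (307, 157)] | [(328, 159), (343, 35), (353, 374), (363, 50), (372, 100), (380, 91), (386, 71), (394, 77)]
190 [(241, 75), (255, 54), (266, 35), (283, 438), (307, 154)] | [(328, 162), (343, 33), (352, 551), (361, 31), (378, 43), (386, 53), (394, 73)]
210 [(242, 349), (253, 34), (262, 56), (283, 493), (307, 156)] | [(328, 166), (352, 553), (359, 69), (384, 167), (392, 66), (398, 122)]
230 [(244, 39), (250, 54), (263, 74), (269, 41), (283, 413), (300, 112), (307, 228)] | [(328, 174), (342, 33), (352, 555), (362, 93), (379, 118)]
```

The widths match an 8° tilt with the tail on the lining, so the light grip pivots. Lifting further.

send_rows --motion "0.208 0 0 -0.5 0; 0.208 0 0 -1 0; 0.208 0 0 -1.5 0; 0.208 0 0 -1.9 0; 0.208 0 0 -2.3 0"

```text
clock: 17.75
eef_pos: [0.5486, 0.0409, 0.0329]
tool_rot: [0.747, 0.665, 0.0, 0.0]
ft_force: [0.3, -0.2, -0.3]
grip_width: 0.0337
grasp_force: 5.1
```

```bash
python3 tilt.py t2 | awk 'NR==1||/^(30|50|90|130|170|210) /'
python3 - <<'E'
from h import *
m=vision.camera_model('wrist'); H=np.array(m['hand_eye']); f=200/np.tan(np.radians(m['fov_y'])/2)
Hi=np.linalg.inv(H)
# boat in tool frame: grip point at tool z=-0.0355 (underside .010+.005 at tcp -.0205), tool x=+case y
for th in (8,11,14,17,20):
    t=np.radians(th); out=[]
    for s in (.0,.02,.04,.06,.08,.1):
        x=s*np.cos(t)+.005*np.sin(t); z=s*np.sin(t)-.005*np.cos(t)
        c=Hi@[x,0,-.0355+z,1]; out.append((round(f*c[1]/c[2]+m['cy']),round(f*.034/c[2],1)))
    print(th,out)
E
```

```text
t 17.75 p [0.5486 0.0409 0.0329] case 0.0555 -0.0762 F [ 0.29 -0.18 -0.33] w 0.0337 g 5.1 j [ 0.07  0.46 -0.13  0.98 -0.    1.76]
30 [(241, 33), (247, 34), (255, 34), (261, 34), (272, 39), (282, 279), (307, 95)] | [(328, 86), (353, 316), (363, 68), (381, 75)]
50 [(253, 36), (262, 69), (268, 64), (276, 45), (283, 281), (307, 94)] | [(328, 86), (353, 308), (362, 35), (372, 31), (385, 33), (391, 30)]
90 [(240, 33), (248, 46), (253, 48), (271, 46), (283, 289), (307, 81)] | [(328, 144), (352, 193), (380, 37), (396, 32)]
130 [(246, 93), (252, 51), (268, 129), (274, 73), (283, 521), (290, 81), (307, 135)] | [(328, 147), (342, 39), (352, 291), (360, 31), (374, 31), (380, 77), (390, 48)]
170 [(243, 53), (250, 54), (266, 90), (272, 38), (283, 372), (307, 131)] | [(328, 145), (343, 153), (352, 318), (360, 40), (366, 57), (373, 75), (386, 50), (399, 271)]
210 [(240, 190), (245, 133), (262, 87), (267, 94), (273, 127), (284, 1052), (308, 156)] | [(328, 157), (342, 31), (351, 425), (368, 68), (375, 101), (381, 37), (396, 296)]
8 [(265, np.float64(66.8)), (228, np.float64(68.5)), (188, np.float64(70.2)), (146, np.float64(72.0)), (102, np.float64(74.0)), (55, np.float64(76.0))]
11 [(265, np.float64(66.8)), (227, np.float64(68.0)), (187, np.float64(69.2)), (145, np.float64(70.5)), (103, np.float64(71.9)), (58, np.float64(73.3))]
14 [(264, np.float64(66.8)), (226, np.float64(67.6)), (186, np.float64(68.3)), (145, np.float64(69.1)), (104, np.float64(69.9)), (61, np.float64(70.7))]
17 [(264, np.float64(66.8)), (225, np.float64(67.1)), (185, np.float64(67.4)), (145, np.float64(67.7)), (105, np.float64(67.9)), (65, np.float64(68.2))]
20 [(263, np.float64(66.8)), (224, np.float64(66.7)), (185, np.float64(66.5)), (146, np.float64(66.3)), (107, np.float64(66.1)), (69, np.float64(65.9))]
```

Tilt is about 14°: tip at roughly 0.097, tail on the lining. I'll draw it out with the tail trailing on the lining.

send_rows --motion "0.208 0 0 0 0; 0.208 -1.3 0 -0.6 0; 0.208 -2.6 0 -1.2 0; 0.208 -3.9 0 -1.8 0; 0.208 -5 0 -2.3 0"

```text
clock: 18.3
eef_pos: [0.5427, -0.0105, 0.0563]
tool_rot: [0.748, 0.664, 0.0, 0.0]
ft_force: [0.1, 1.1, -0.8]
grip_width: 0.0341
grasp_force: 5.0
```

```bash
python3 tilt.py t3 | awk 'NR==1||/^(30|50|90|130|170|210) /'
```

```text
t 18.3 p [ 0.5427 -0.0105  0.0563] case 0.0545 -0.1279 F [ 0.12  1.11 -0.76] w 0.0341 g 5.0 j [-0.02  0.43 -0.12  1.03 -0.    1.67]
30 [(245, 66), (251, 38), (260, 89), (270, 104), (277, 90), (285, 402), (308, 267)] | [(327, 262), (340, 38), (350, 409), (366, 30), (372, 69), (383, 84), (389, 119)]
50 [(248, 93), (254, 65), (269, 117), (285, 460), (308, 267)] | [(327, 269), (340, 38), (349, 400), (382, 94), (388, 55), (399, 338)]
90 [(245, 64), (252, 50), (267, 80), (279, 512), (285, 1087), (308, 197)] | [(327, 257), (340, 41), (350, 379), (371, 70), (387, 49), (396, 313)]
130 [(241, 124), (268, 248), (275, 377), (285, 1191), (308, 182)] | [(327, 270), (340, 36), (350, 353), (356, 98), (366, 77), (373, 91), (379, 48), (394, 312)]
170 [(241, 102), (251, 140), (261, 99), (272, 124), (278, 133), (285, 1096), (308, 177)] | [(327, 166), (335, 114), (341, 44), (350, 365), (367, 87), (391, 329)]
210 [(252, 41), (261, 70), (269, 55), (276, 129), (284, 392), (293, 106), (308, 173)] | [(327, 162), (343, 100), (350, 367), (372, 85), (389, 330)]
```

send_rows --motion "0.208 -0.6 0 -0.6 0; 0.208 -1.7 0 -1.2 0; 0.208 -3.2 0 -1.7 0; 0.208 -4.7 0 -2.2 0; 0.208 -6.2 0 -2.7 0"

```text
clock: 18.85
eef_pos: [0.5352, -0.0717, 0.0829]
tool_rot: [0.747, 0.664, -0.0, 0.0]
ft_force: [0.2, 0.4, -0.4]
grip_width: 0.0342
grasp_force: 5.0
```

send_rows --motion "0.208 -0.8 0 -0.3 0; 0.208 -1.6 0 -0.6 0; 0.208 -1.6 0 -0.6 0; 0.5 -1.6 0 -0.6 0; 0.5 -1.6 0 -0.6 0"

```text
clock: 19.35
eef_pos: [0.5334, -0.0857, 0.0882]
tool_rot: [0.747, 0.665, -0.0, -0.0]
ft_force: [-0.0, -0.8, -0.9]
grip_width: 0.032
grasp_force: 59.7
```

```bash
python3 tilt.py t4 | awk 'NR==1||/^(10|30|50|90|130|170|210) /'
```

```text
t 19.35 p [ 0.5334 -0.0857  0.0882] case 0.0523 -0.2037 F [-0.02 -0.77 -0.89] w 0.032 g 59.7 j [-0.16  0.39 -0.08  1.1   0.    1.53]
10 [(248, 55), (254, 89), (271, 45), (289, 725), (309, 245)] | [(326, 218), (339, 36), (347, 373), (353, 68), (374, 141), (386, 90), (393, 279)]
30 [(242, 76), (252, 47), (261, 49), (275, 369), (288, 997), (309, 249)] | [(326, 227), (338, 33), (347, 393), (359, 78), (370, 103), (392, 295)]
50 [(248, 54), (256, 108), (265, 411), (277, 157), (288, 891), (309, 261)] | [(326, 243), (347, 380), (357, 49), (366, 59), (383, 42), (391, 307)]
90 [(246, 80), (255, 41), (262, 57), (275, 75), (287, 411), (298, 54), (309, 260)] | [(327, 241), (348, 413), (364, 33), (379, 85), (389, 306), (399, 288)]
130 [(242, 55), (249, 116), (258, 51), (266, 31), (271, 30), (286, 413), (308, 157)] | [(327, 230), (348, 302), (359, 66), (366, 59), (374, 50), (386, 264), (397, 295)]
170 [(286, 419), (308, 162)] | [(327, 256), (340, 33), (349, 727)]
210 [(252, 39), (260, 42), (285, 1018), (293, 68), (308, 158)] | [(327, 153), (342, 81), (350, 1010), (369, 48), (381, 39), (397, 35)]
```

Locked at about 31° with the tail clear of the glass. Lifting out.

send_rows --motion "0.5 0 0 -2 0; 0.5 0 0 -4 0; 0.5 0 0 -6 0; 0.5 0 0 -8 0; 0.5 0 0 -10 0"

```text
clock: 19.9
eef_pos: [0.5334, -0.0855, 0.1891]
tool_rot: [0.747, 0.665, -0.0, -0.0]
ft_force: [0.4, 0.2, 0.4]
grip_width: 0.0321
grasp_force: 59.7
```

```bash
python3 -c "
from h import *
st(); go([.522,-.38,.19],-.115)"; python3 tilt.py t5 | awk 'NR==1||/^(10|90|170) /'
```

```text
t 19.9 p [ 0.5334 -0.0855  0.1891] case 0.0523 -0.2035 F [0.39 0.2  0.4 ] w 0.0321 g 59.7 j [-0.16  0.33  0.1   1.34  0.    1.53]
shift cm [-29.38   2.27  -0.1 ] twist -0.001
t 19.9 p [ 0.5334 -0.0855  0.1891] case 0.0523 -0.2035 F [0.39 0.2  0.4 ] w 0.0321 g 59.7 j [-0.16  0.33  0.1   1.34  0.    1.53]
10 [(240, 100), (249, 68), (261, 106), (269, 73), (288, 804), (309, 235)] | [(326, 202), (338, 34), (347, 318), (354, 57), (363, 38), (375, 364), (385, 451), (398, 393)]
90 [(246, 45), (255, 49), (261, 47), (267, 63), (278, 42), (287, 380), (300, 59), (309, 243)] | [(327, 229), (348, 356), (362, 53), (372, 367), (381, 542), (393, 403)]
170 [(241, 60), (256, 92), (266, 41), (273, 55), (286, 953), (308, 153)] | [(327, 237), (340, 31), (349, 1007), (364, 45), (377, 43), (393, 70)]
```

send_rows --motion "0.5 -2 0.1 0 0; 0.5 -5 0.4 0 0; 0.5 -8 0.6 0 0; 0.5 -11 0.9 0 0; 0.5 -14 1.1 0 0"

```text
clock: 20.45
eef_pos: [0.5281, -0.2271, 0.1876]
tool_rot: [0.747, 0.665, -0.0, -0.0]
ft_force: [-0.1, -0.0, -0.9]
grip_width: 0.0318
grasp_force: 59.8
```

send_rows --motion "0.5 -3 0.2 0 0; 0.5 -6 0.4 0 0; 0.5 -9 0.7 0 0; 0.5 -12 0.9 0 0; 0.5 -14.5 1.1 0 0"

```text
clock: 20.95
eef_pos: [0.522, -0.3729, 0.1873]
tool_rot: [0.747, 0.665, -0.0, -0.0]
ft_force: [-0.1, 0.4, -1.4]
grip_width: 0.0318
grasp_force: 59.8
```

```bash
python3 -c "
from h import *
st(); go([.522,-.38,.19],-.115)"; python3 tilt.py t6 | awk '/^(10|90|170) /'
python3 - <<'E'
from h import *
vision.camera('top'); vision.camera('scene')
for c in ('top','scene'):
  for t in ('boat_dark','pad'):
    print(c,t,[(np.round(b['rect']).tolist(),round(b['conf'],2)) for b in boxes_of(c,t)[:3]])
E
```

```text
t 20.95 p [ 0.522  -0.3729  0.1873] case 0.0681 -0.4906 F [-0.13  0.36 -1.39] w 0.0318 g 59.8 j [-0.62  0.54  0.42  1.45 -0.    1.07]
shift cm [-0.71  0.08 -0.27] twist -0.002
10 [(246, 45), (274, 174), (288, 631), (309, 236)] | [(326, 210), (338, 35), (347, 789), (357, 134), (364, 387), (370, 746), (376, 512), (387, 120)]
90 [(246, 614), (252, 379), (266, 62), (273, 70), (287, 887), (301, 49), (309, 244)] | [(327, 229), (348, 839), (365, 53), (379, 486), (385, 729), (396, 139)]
170 [(247, 31), (257, 92), (272, 623), (286, 1008), (308, 153)] | [(327, 236), (340, 36), (349, 854), (363, 74), (372, 72), (379, 109), (393, 216), (399, 528)]
top boat_dark [([442.0, 206.0, 99.0, 18.0], 0.76)]
top pad [([454.0, 297.0, 31.0, 28.0], 0.82), ([384.0, 295.0, 62.0, 56.0], 0.82), ([250.0, 124.0, 33.0, 36.0], 0.19)]
scene boat_dark [([199.0, 173.0, 99.0, 45.0], 0.8), ([357.0, 204.0, 121.0, 84.0], 0.74)]
scene pad [([192.0, 171.0, 49.0, 28.0], 0.87), ([261.0, 170.0, 48.0, 29.0], 0.81), ([213.0, 221.0, 70.0, 43.0], 0.58)]
```

send_rows --motion "0.5 0 0 2 0; 0.5 0 0 4.5 0; 0.5 0 0 7 0; 0.5 0 0 9 0; 0.208 0 0 9.5 0"

```text
clock: 21.8
eef_pos: [0.5209, -0.3694, 0.0908]
tool_rot: [0.747, 0.665, -0.001, -0.003]
ft_force: [-0.5, 0.9, -1.4]
grip_width: 0.034
grasp_force: 5.0
```

send_rows --motion "0.208 0 0 0 0; 0.208 0 0 1 0; 0.208 0 0 2 0; 0.208 0 0 3 0; 0.208 0 0 4 0"

```text
clock: 22.3
eef_pos: [0.5222, -0.372, 0.0529]
tool_rot: [0.747, 0.665, 0.0, 0.0]
ft_force: [-1.1, -0.2, 1.2]
grip_width: 0.0339
grasp_force: 5.0
```

send_rows --motion "0.208 0 0 1.2 0; 0.208 0 0 2.4 0; 0.208 0 0 3.6 0; 0.208 0 0 4.8 0; 0.208 0 0 6 0"

```text
clock: 22.8
eef_pos: [0.522, -0.3718, -0.0077]
tool_rot: [0.747, 0.665, -0.0, -0.0]
ft_force: [0.2, 0.4, 0.1]
grip_width: 0.0338
grasp_force: 5.0
```

```bash
python3 tilt.py t7 | awk 'NR==1||/^(10|30|50|90|130|170|210) /'
```

```text
t 22.8 p [ 0.522  -0.3718 -0.0077] case 0.068 -0.4895 F [0.16 0.44 0.08] w 0.0338 g 5.0 j [-0.62  0.66  0.11  1.02 -0.    1.07]
10 [(240, 178), (251, 135), (258, 319), (268, 118), (278, 350), (306, 255)] | [(329, 230), (346, 34), (357, 784), (368, 95), (375, 113), (381, 64), (386, 65), (396, 77)]
30 [(244, 126), (256, 361), (266, 56), (278, 357), (306, 247)] | [(329, 230), (345, 34), (357, 793), (375, 107), (381, 81), (389, 66), (398, 102)]
50 [(252, 84), (260, 91), (265, 71), (271, 71), (279, 363), (306, 241)] | [(329, 226), (345, 37), (356, 823), (371, 155), (378, 90), (387, 129)]
90 [(241, 67), (249, 66), (257, 75), (264, 80), (280, 498), (306, 129)] | [(329, 248), (345, 31), (355, 826), (362, 77), (371, 122), (376, 144), (388, 116), (396, 91)]
130 [(242, 63), (263, 62), (281, 470), (307, 157)] | [(328, 141), (342, 160), (354, 727), (368, 200), (379, 174), (387, 106), (390, 106), (399, 85)]
170 [(244, 227), (254, 360), (269, 39), (282, 547), (307, 160)] | [(328, 155), (353, 1063), (363, 101), (374, 116), (381, 146), (389, 163)]
210 [(245, 85), (255, 39), (265, 68), (283, 425), (307, 159)] | [(328, 163), (343, 30), (352, 938), (362, 58), (372, 89), (387, 108), (394, 46)]
```

send_rows --motion "0.208 0 0 0.8 0; 0.208 0 0 1.5 0; 0.208 0 0 1.8 0; -0.2 0 0 1.8 0; -0.2 0 0 1.8 0"

```text
clock: 23.35
eef_pos: [0.5225, -0.372, -0.0241]
tool_rot: [0.747, 0.665, 0.0, 0.0]
ft_force: [0.9, 0.6, -0.2]
grip_width: 0.0516
grasp_force: 0.0
```

send_rows --motion "-0.2 0 0 0 0; -0.2 0 0 -2 0; -0.2 0 0 -5 0; -0.2 3.8 0 -5 0; -0.2 3.8 0 -5 0"

```text
clock: 23.85
eef_pos: [0.5278, -0.3313, 0.0273]
tool_rot: [0.746, 0.666, 0.001, 0.0]
ft_force: [-0.7, 0.2, -0.4]
grip_width: 0.0514
grasp_force: 0.0
```

```bash
python3 tilt.py t8; python3 look.py l6
```

```text
t 23.85 p [ 0.5278 -0.3313  0.0273] case 0.0699 -0.4487 F [-0.71  0.23 -0.38] w 0.0514 g 0.0 j [-0.56  0.6   0.09  1.06  0.    1.12]
10 [(256, 108), (263, 338), (271, 275), (285, 322), (307, 221)] | [(326, 213), (337, 35), (347, 661), (358, 114), (369, 68), (375, 37), (384, 83), (397, 386)]
30 [(247, 59), (263, 46), (277, 273), (286, 267), (307, 213)] | [(325, 211), (337, 40), (347, 660), (362, 51), (369, 63), (378, 79), (387, 110)]
50 [(245, 45), (255, 81), (270, 40), (279, 102), (286, 437), (307, 213)] | [(325, 206), (337, 40), (346, 745), (357, 102), (364, 65), (372, 44), (380, 62), (393, 180)]
70 [(243, 207), (251, 47), (270, 41), (279, 41), (287, 385), (298, 132), (308, 249)] | [(325, 224), (339, 35), (346, 709), (355, 84), (378, 86), (394, 138)]
90 [(248, 37), (256, 56), (277, 48), (287, 383), (308, 255)] | [(325, 234), (336, 30), (345, 713), (352, 38), (361, 78), (386, 54), (391, 44), (397, 69)]
110 [(243, 125), (250, 213), (255, 168), (268, 88), (288, 454), (308, 244)] | [(325, 243), (336, 36), (344, 711), (353, 91), (359, 100), (374, 95), (388, 149), (396, 63)]
130 [(241, 11
[... 496 characters left out ...]
9), (399, 56)]
190 [(242, 76), (251, 127), (252, 127), (266, 85), (272, 77), (282, 433), (290, 270), (309, 238)] | [(324, 253), (334, 43), (342, 658), (355, 173), (371, 114), (380, 55), (394, 119), (399, 108)]
210 [(241, 76), (250, 52), (260, 90), (284, 381), (291, 288), (309, 257)] | [(324, 274), (334, 49), (341, 696), (351, 91), (360, 100), (372, 91), (386, 67), (396, 51)]
230 [(248, 81), (261, 64), (270, 72), (275, 116), (284, 381), (291, 263), (309, 278)] | [(323, 263), (334, 45), (341, 674), (352, 52), (359, 90), (368, 43), (377, 64), (384, 104), (392, 70)]
t 23.9 p [ 0.5273 -0.3326  0.0266] case 0.0695 -0.4501 F [ 0.34  0.09 -0.22] w 0.0514 g 0.0 j [-0.56  0.6   0.09  1.06  0.    1.12]
```

View pics/t8.png

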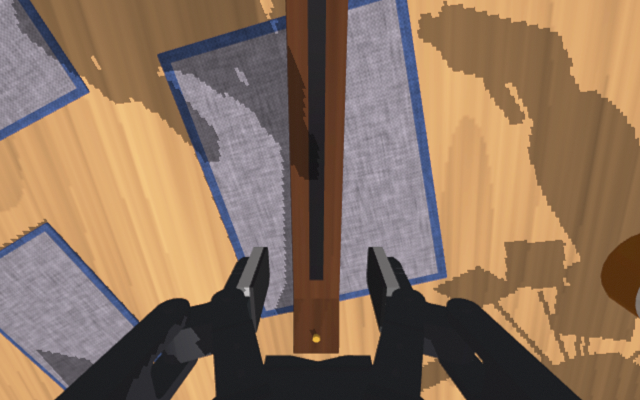

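The holder lies flat on the pad between the open fingers. Working out its middle.

Run:
```python
from h import *
m=vision.camera_model('wrist'); T=np.eye(4); T[:3,:3]=R.from_quat([.7463,.6656,0,0]).as_matrix(); T[:3,3]=[.5275,-.332,.027]; T=T@np.array(m['hand_eye'])
g=at('wrist',317,279,.014,T); p=at('wrist',316,339,.026,T); e=at('wrist',316,352,.024,T); a=at('wrist',317,10,.014,T)
ax=(a-g)[:2]; ang=np.arctan2(-ax[0],ax[1]); ax/=np.linalg.norm(ax)
print(g,p,e,a,'yaw',ang); print('g-p',np.linalg.norm((g-p)[:2]))
for q,d in ((g,.081),(p,.122),(e,.134)): print('mid est',q[:2]+ax*d)
c=(g[:2]+ax*.081); go([*c,-.0245],ang); st()
```

```text
[ 0.52176947 -0.37487782  0.014     ] [ 0.51612278 -0.41744282  0.026     ] [ 0.51445739 -0.431548    0.024     ] [ 0.5413444  -0.20635582  0.014     ] yaw -0.1156383414053644
g-p 0.04293791550302753
mid est [ 0.53111531 -0.29441879]
mid est [ 0.53019924 -0.29625762]
mid est [ 0.52991841 -0.29844294]
shift cm [ 4.03 -0.02  5.  ] twist -0.001
t 24.05 p [ 0.5266 -0.3344  0.0255] case 0.069 -0.4519 F [ 0.63 -0.52 -0.02] w 0.0511 g 0.0 j [-0.57  0.6   0.09  1.06 -0.    1.12]
```

send_rows --motion "-0.2 2 0 2 0; -0.2 3.8 0 3.5 0; -0.2 3.8 0 4.6 0; -0.2 3.8 0 5 0; 0.5 3.8 0 5 0"

```text
clock: 24.55
eef_pos: [0.5306, -0.2973, -0.0252]
tool_rot: [0.748, 0.664, -0.0, -0.0]
ft_force: [-1.0, -0.2, -0.7]
grip_width: 0.038
grasp_force: 0.0
```

send_rows --motion "0.5 0 0 0 0; 0.5 0 0 0 0; 0.5 0 0 0 0; 0.5 0 0 0 0; 0.5 0 0 -0.5 0"

```text
clock: 25.05
eef_pos: [0.5304, -0.2961, -0.0199]
tool_rot: [0.747, 0.665, -0.0, -0.001]
ft_force: [-0.7, -0.0, -1.3]
grip_width: 0.0314
grasp_force: 59.5
```

send_rows --motion "0.5 0 0 -2 0; 0.5 0 0 -5 0; 0.5 -0.3 0 -8 0; 0.5 -0.6 0 -11 0; 0.5 -0.8 0 -14 0"

```text
clock: 25.55
eef_pos: [0.53, -0.3043, 0.1223]
tool_rot: [0.747, 0.665, 0.0, 0.0]
ft_force: [0.7, 0.3, -0.3]
grip_width: 0.0315
grasp_force: 59.6
```

send_rows --motion "0.5 0 0 -2 0; 0.5 0 0 -3.5 0; 0.5 0 0 -4 0; 0.5 0 0 -4 0; 0.5 0 0 -4 0"

```text
clock: 26.05
eef_pos: [0.5296, -0.3039, 0.1596]
tool_rot: [0.747, 0.665, -0.0, -0.001]
ft_force: [0.2, 0.9, -1.1]
grip_width: 0.0318
grasp_force: 59.6
```

```bash
python3 tilt.py t9 | awk 'NR==1||/^(10|30|50|90|130|170|210) /'
python3 - <<'E'
from h import *
vision.camera('top'); vision.camera('scene')
for c in ('top','scene'):
  for t in ('boat_dark','boat_light','candle_green','diffuser'):
    print(c,t,[(np.round(b['rect']).tolist(),round(b['conf'],2)) for b in boxes_of(c,t)[:2]])
for z in (.18,):
  for y in (-.135,.135):
    q=np.array([.530+.115*y,-.304+.993*y,z]); print(proj('top',q),proj('scene',q))
st()
E
```

```text
t 26.05 p [ 0.5296 -0.3039  0.1596] case 0.0691 -0.4213 F [ 0.21  0.91 -1.1 ] w 0.0318 g 59.6 j [-0.52  0.48  0.25  1.34 -0.    1.17]
10 [(244, 49), (260, 59), (268, 128), (275, 909), (305, 244)] | [(330, 234), (352, 39), (360, 902), (367, 41), (372, 49), (395, 35), (398, 35)]
30 [(247, 35), (264, 60), (275, 853), (305, 241)] | [(330, 234), (351, 48), (359, 950), (368, 52), (373, 52), (389, 43), (396, 36)]
50 [(241, 37), (251, 36), (267, 68), (276, 843), (305, 239)] | [(330, 236), (346, 36), (358, 947), (369, 55), (374, 56), (390, 54)]
90 [(243, 169), (257, 158), (278, 644), (287, 129), (294, 39), (306, 163)] | [(329, 178), (344, 35), (357, 819), (366, 431), (373, 760), (392, 49)]
130 [(243, 449), (254, 90), (267, 71), (280, 935), (306, 160)] | [(329, 156), (343, 170), (355, 808), (375, 475), (381, 754), (393, 61)]
170 [(250, 586), (257, 351), (270, 110), (281, 960), (307, 180)] | [(328, 171), (354, 1080), (363, 85), (372, 99), (383, 397), (389, 721), (397, 102)]
210 [(253, 86), (264, 579), (270, 391), (283, 948), (307, 175)] | [(328, 176), (352, 1029), (364, 59), (372, 52), (391, 415), (397, 637)]
top boat_dark []
top boat_light [([291.0, 254.0, 59.0, 16.0], 0.8)]
top candle_green [([302.0, 130.0, 26.0, 40.0], 0.8)]
top diffuser [([390.0, 127.0, 33.0, 46.0], 0.9)]
scene boat_dark [([202.0, 167.0, 103.0, 21.0], 0.93)]
scene boat_light []
scene candle_green [([335.0, 271.0, 34.0, 43.0], 0.93)]
scene diffuser [([239.0, 254.0, 42.0, 76.0], 0.81)]
(np.float64(508.838702287983), np.float64(212.0171293379679)) (np.float64(152.25909129414174), np.float64(170.95894717225377))
(np.float64(387.36732762645204), np.float64(198.5413515481617)) (np.float64(252.23801820712742), np.float64(177.2628166780232))
t 26.6 p [ 0.5301 -0.3043  0.1604] case 0.0697 -0.4216 F [ 0.43 -0.17 -0.34] w 0.0315 g 59.6 j [-0.52  0.48  0.25  1.34  0.    1.17]
```

The holder is level, centred over the pad and about 18 cm up, and the other objects are undisturbed. Handing in.

send_rows --motion "0.5 0 0 0 0; 0.5 0 0 0 0; 0.5 0 0 0 0"

```text
clock: 26.9
eef_pos: [0.5301, -0.3043, 0.1606]
tool_rot: [0.747, 0.665, 0.0, 0.0]
ft_force: [-0.2, -0.5, -0.8]
grip_width: 0.0319
grasp_force: 59.6
```

```bash
python3 -c "
from h import *
st(); print(workorder.job_done())"
```

```text
t 26.9 p [ 0.5301 -0.3043  0.1606] case 0.0697 -0.4216 F [-0.19 -0.52 -0.78] w 0.0319 g 59.6 j [-0.52  0.48  0.25  1.34  0.    1.17]
the job is handed in; nothing more can be done
None
```

I handed the job in at 26.9 s (no verdict was shown): the pane is open to its stop, and the dark holder is in the gripper, within about 2° of level and roughly 18 cm above the middle of the grey pad.

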